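Lock away the lathe chuck key

TASK

Put the lathe's chuck key away in the grey key safe on the bench. First turn the far dial to its three-dot mark, then the near dial to its one-dot mark, and only then swing the cover fully aside on its pin, lay the T-shaped key flat on the floor of the open port, let go of it, and swing the cover fully shut again. Leave the dials on their code and do not disturb the jar, the hammer or the turned spindle.

Things in the scene. Friction and masses are not known exactly. Their poses are not given: they have to be found in the camera images.
- safe: Grey painted key safe, a box fixed to the bench, 210 mm (x) by 330 mm (y) by 60 mm high; origin under its middle. Axes: x away from the robot, y to the left, z up, turned up to 0.25 rad. Its top carries a rectangular open-topped port under a swinging cover, and two code dials at the right (-y) end.
- port (a point): Centre of the floor of the port, a rectangular well 110 mm (x) by 140 mm (y) and 48 mm deep, its floor 12 mm above the bench. Axes as the safe's. It is 35 mm to +y of the safe's middle.
- pin (a point): The single upright pin on which the cover swings, at the safe's far left corner, 75 mm to +x and 100 mm to +y of point port, 68 mm above the bench. Fixed; axes as the safe's.
- cover_knob (a point): Dark wooden knob on the cover: an upright round post 26 mm thick, 48 mm high; this point is on its axis, 96 mm above the bench (post top at 116 mm). The cover is an aluminium plate 160 x 198 x 6 mm, top face 68 mm above the bench. The knob is 146 mm from the pin; shut, it is 75 mm to -x and 125 mm to -y of it. Axes turn with the cover, the safe's when shut.
- cover (a joint): Angle of the cover about its pin: 0 fully shut (a stop), growing clockwise seen from above as the knob swings towards the robot and to the left; stop at 1.75 rad. Port clear and cover fully aside from 1.4 rad. Stays where left (friction 0.15 N m, about 1 N at the knob; 0.35 kg). Starts shut or up to 0.25 rad off.
- far_dial_grip (a point): Far code dial (farther from the robot): point on its axis, 97 mm above the bench. A black disc 60 mm wide (top at 74 mm) with a raised straight bar grip 54 mm long, 15 mm wide, top at 104 mm, along the point's x. The white line on the bar's -x half is the pointer. 50 mm to +x and 150 mm to -y of point port.
- far_dial (a joint): Angle of the far dial, growing clockwise seen from above, 0 to 2.6 rad. At 0 the pointer aims along the safe's -x (to the robot), at 1.57 along +y (to the port). White dots round it: one dot at 0.6 rad, two at 1.3, three at 2.0. Starts between 0.55 and 1.35; to be set to three dots, 2.0. Stays where left (friction 0.06 N m).
- near_dial_grip (a point): Near code dial, the same as the far one: point on its axis, 97 mm above the bench, 50 mm to -x and 150 mm to -y of point port.
- near_dial (a joint): Angle of the near dial, same sense, friction and dot marks as the far dial (0.6, 1.3, 2.0 rad). Starts between 1.3 and 2.0; to be set to one dot, 0.6.
- key_mid (a point): Middle of the steel chuck key, half-way up, 8 mm above what it lies on. A flat T of 16 x 16 mm bar, about 220 g: 120 mm long along the point's x, with a crossbar 80 mm long (along y) centred at x = -52 mm; plain end at x = +60 mm. Centre of mass at x = -18 mm. It lies flat on the bench right of the safe, at any yaw.
- jar: Amber glass jar, 72 mm in diameter, 110 mm high, standing on the bench beyond and right of the safe; origin at the centre of its foot. Leave alone.
- mallet: Hammer lying on the bench far to the right; origin under its middle. Leave alone.
- spindle: Turned dark wooden spindle, 190 mm long, lying on the bench to the left; origin under its middle. Leave alone.
Mind the look-alikes: they are no part of the job. What is shaped like the part that bears key_mid but orange or red is not meant.

How it is judged:
By the outcome, as a careful person would: the job done as asked, in the order asked, and still so for the second after the job is handed in, with the robot touching nothing.
It also fails if it takes over 72 s, if anything falls off the work surface, if the arm or the gripper's body presses on something with over 40 N, if the wrist force passes 120 N, or if a joint passes its speed limit or range.

ROBOT

A 6-joint arm with a two-finger parallel gripper is mounted at the origin on the work surface. World frame = base frame: x ahead of the robot, y to its left, z up, the work surface at z = 0. Lengths are in m, angles in rad, forces in N, time in s.
With the tool pointing down it reaches from about 0.275 to 0.825 m from the base axis. Payload 4.9 kg.
Tool frame: the origin (TCP) lies between the finger pads; the fingertips stand 17 mm ahead of it and the grasp point (between the pads) lies 2 mm behind it; z points along the fingers, y is the line along which they close (so a half turn about z gives the same grasp; the last joint's range is limited). The gripper opens to 85 mm and grips with 20 to 120 N. Pads are 22 mm wide; open, the fingers measure 114 mm over their backs; the gripper's body (76 mm by 85 mm) begins 54 mm behind the grasp point. The pads swing forward as they close: fully open they stand 13 mm farther back than shut.
Start: joints at [-1.32, 0.326, -0.193, 1.052, 0, 1.437], TCP at [0.206, -0.51, 0.218] pointing down, gripper open.
Joint ranges: [-2.65, 2.65], [-0.97, 1.79], [-1.3, 1.35], [-1.93, 2.1], [-1.47, 1.37], [-3.14, 3.14]. Speed limits (rad/s): [2.57, 2.57, 3.14, 3.14, 3.14, 3.14].

INTERFACE

Orientations are given as [roll, pitch, yaw] about the fixed x, y, z axes, in that order (R = Rz(yaw) Ry(pitch) Rx(roll)).
In Python, from cell import readout, optics, arm gives the robot as it stands.
- The arm moves only by the tool step_arm, never from a script. Its argument "plan" is a list of rows, each a list of 5 numbers: the opening, from 0 (shut) to 1 (fully open), then the shift along the tool's x, y, z in m, then the turn about the tool's z in degrees. A call has 1 to 5 rows; each row is the pose to reach, as a shift and turn from the pose commanded when the call began, along the tool's axes at that moment; what a row does not reach only later rows make up. A row lasts 1/8 s, in which the tool goes at most 62.5 mm and 10.7 degrees, less where a joint would pass 70% of its speed; a pose out of reach is approached as far as the arm can. A call with a gripper value outside its range is refused whole. The fingers move at their own pace and stop on an object; the grip force is fixed at half the most. Time passes only in rows, so rows that repeat a pose let the fingers close. It gives the time, the measured TCP pose, the force, the opening and the grip force at its end, in the units of the state.
- readout.observe(): the state, without advancing time (a new reading comes with each control period).
- optics.camera(name): name is "scene" or "side" or "wrist"; returns a dict with "image" (420x560x3 uint8, blue, green, red), "mtx" (3x3 intrinsics, pixels), "origin" and "rotation" of the camera in the world; the wrist camera has in their place "hand_eye" (4x4, takes a point from camera to tool coordinates, whose origin is the TCP and whose axes are the flange's). Camera axes: x right, y up, looking along -z (the intrinsics and any distortion apply to the point x, -y, -z); pixel columns grow to the right and rows downward; lengths in m; the calibration is good to about 2 mm. A picture is of the moment at which its call begins: read the wrist's pose just before it. There is no depth.
- arm.close_job(): hands the job in; it is judged then, once.
The state is a dict: "clock": time; "qpos": joint angles; "dq": joint speeds; "joint_torque": joint torques, N m; "tcp_pos": TCP position; "tool_rot": TCP orientation; "contact_force": force on the tool from outside, world axes, zero at the start; "wrist_torque": the same for the moment, N m; "width": opening from 0.0 (shut) to 1.0 (fully open); "grip_force": force on a finger pad.
Only numpy, scipy, OpenCV 4.12 (cv2) and the standard library are available. Lean on these libraries where they do the work, as an engineer would, in place of code of your own. Each camera call takes 0.05 s, during which the arm holds its last target. There are 200 camera calls.

## Working session

There is one attempt and no reset: what is moved stays moved. The work goes in short steps, Python scripts to look and compute and a tool call to move; the robot and the scene stay as the last step left them, time stands still between calls to the robot, and variables do not carry over. Pictures are saved under pics/ and viewed, at most 10 in all, crops included, and the job is handed in when it is done.

Besides the shell and the picture viewer there is one more tool, called after "Emit:" as name(argument=value, ...) on one line, values as JSON. step_arm: Moves the arm, as the interface text tells. Its arguments: {"type":"object","properties":{"plan":{"type":"array"}},"required":["plan"]}

```bash
mkdir -p pics; ls
python3 - <<'E'
from cell import readout, optics
import cv2, numpy as np
s=readout.observe(); print({k:np.round(v,3).tolist() for k,v in s.items()})
for n in("scene","side","wrist"):
    c=optics.camera(n); cv2.imwrite(f"pics/{n}0.png",c["image"]); print(n,{k:np.round(v,4).tolist() for k,v in c.items() if k!="image"})
a=cv2.imread("pics/scene0.png");b=cv2.imread("pics/side0.png")
E
```

```text
pics
{'clock': 0.0, 'qpos': [-1.32, 0.327, -0.194, 1.052, -0.0, 1.437], 'dq': [0.002, 0.001, 0.001, 0.003, -0.0, 0.001], 'joint_torque': [-0.001, -44.34, 26.244, 0.016, -0.0, 0.0], 'tcp_pos': [0.206, -0.509, 0.218], 'tool_rot': [-3.14, -0.0, 0.385], 'contact_force': [-0.078, -0.399, -0.291], 'wrist_torque': [0.04, 0.081, -0.011], 'grip_force': 0.0, 'width': 1.002}
scene {'mtx': [[383.6275, 0.0, 287.8272], [0.0, 383.6275, 209.936], [0.0, 0.0, 1.0]], 'origin': [1.6133, 0.272, 1.0945], 'rotation': [0.8714, 0.0099, 1.8803]}
side {'mtx': [[528.4451, 0.0, 285.8508], [0.0, 528.4451, 205.5295], [0.0, 0.0, 1.0]], 'origin': [-0.3717, -1.3471, 1.0663], 'rotation': [1.0097, -0.0, -0.6085]}
wrist {'mtx': [[297.6399, 0.0, 277.1239], [0.0, 297.6399, 206.7433], [0.0, 0.0, 1.0]], 'hand_eye': [[-0.0009, 0.9502, 0.3117, 0.0805], [1.0, 0.0013, -0.0009, -0.0002], [-0.0012, 0.3117, -0.9502, -0.1566], [0.0, 0.0, 0.0, 1.0]]}
```

View pics/scene0.png

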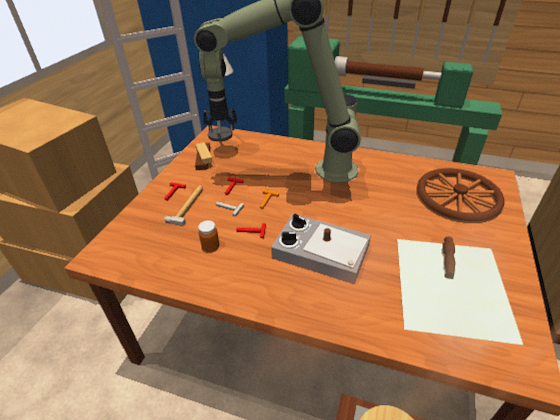

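View pics/side0.png

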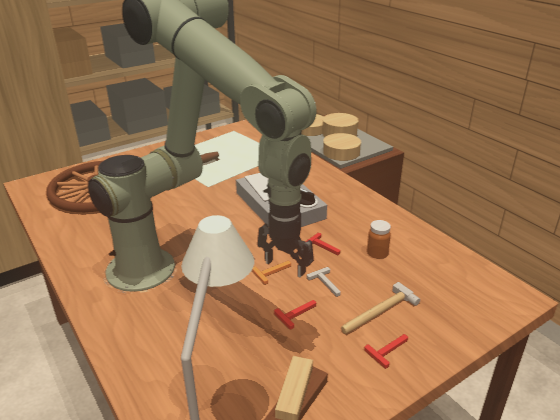

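The scene view shows the safe at about (322,245), with the knob at (326,235), the dials at (289,239) and (299,223), and the pin at (350,263). T-shaped candidates in the scene view are red (175,190), red (233,185), red (252,230), orange (269,198) and bare steel (230,208). Only the steel one fits the chuck key. The enlarged crop should confirm it.

```bash
cat > h.py <<'E'
import numpy as np, cv2
from scipy.spatial.transform import Rotation as R
from cell import readout, optics
def cam(n):
    s=readout.observe(); c=optics.camera(n)
    if n=="wrist":
        T=np.eye(4); T[:3,:3]=R.from_euler('xyz',s['tool_rot']).as_matrix(); T[:3,3]=s['tcp_pos']
        T=T@c['hand_eye']; return c['image'],c['mtx'],T[:3,3],T[:3,:3]
    return c['image'],c['mtx'],np.array(c['origin']),R.from_euler('xyz',c['rotation']).as_matrix()
def ray(C,u,v,z):
    _,K,o,M=C; d=M@np.array([(u-K[0,2])/K[0,0],-(v-K[1,2])/K[1,1],-1]); return o+d*(z-o[2])/d[2]
def proj(C,p):
    _,K,o,M=C; q=M.T@(np.asarray(p)-o); return np.array([K[0,2]-K[0,0]*q[0]/q[2],K[1,2]+K[1,1]*q[1]/q[2]])
E
python3 - <<'E'
from h import *
a=cv2.imread("pics/scene0.png")
cv2.imwrite("pics/crop0.png",cv2.resize(a[190:285,210:380],None,fx=4.5,fy=4.5,interpolation=cv2.INTER_CUBIC))
C=cam("scene"); D=cam("side")
for n,C,roi in(("scene",C,(195,220,212,248)),("side",D,(262,300,300,345))):
    r0,r1,c0,c1=roi; hsv=cv2.cvtColor(C[0],cv2.COLOR_BGR2HSV)
    m=np.zeros(hsv.shape[:2],np.uint8); m[r0:r1,c0:c1]=(hsv[r0:r1,c0:c1,1]<70)&(hsv[r0:r1,c0:c1,2]>70)
    v,u=np.nonzero(m); P=np.array([ray(C,x,y,.012) for x,y in zip(u,v)])
    c=P.mean(0)[:2]; w,V=np.linalg.eigh(np.cov(P[:,:2].T)); print(n,len(u),(u.mean(),v.mean()),c,w**.5,V[:,1])
    t=(P[:,:2]-c)@V; print("ext",t.min(0),t.max(0))
C=cam("scene")
for nm,u,v,z in(("knobtop",327,230,.116),("pin",350,263,.068),("nearcorner",0,0,0)):
    if u: print(nm,ray(C,u,v,z))
E
```

```text
scene 141 (np.float64(230.68085106382978), np.float64(207.12056737588654)) [ 0.44651901 -0.37850714] [0.01671322 0.03741779] [0.12228287 0.99249529]
ext [-0.04202011 -0.07528174] [0.04562511 0.04696038]
side 287 (np.float64(323.9303135888502), np.float64(278.91289198606273)) [ 0.44121824 -0.38433785] [0.01720499 0.0390907 ] [0.07783374 0.99696635]
ext [-0.04343656 -0.08253929] [0.05616955 0.0858587 ]
knobtop [0.57602617 0.08334327 0.116     ]
pin [0.66875226 0.19182311 0.068     ]
```

View pics/crop0.png

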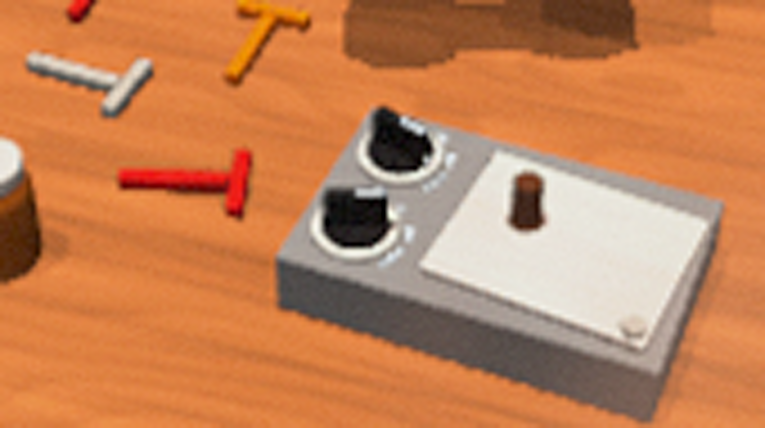

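The crop confirms the steel T: crossbar near scene (238,209), plain end near (217,203), next to the orange and red look-alikes. The safe's top corners in the scene view are about (294,213), (370,235), (355,274) and (272,248).

```bash
cat >> h.py <<'E'
def rows(p,yaw):
    "shift in tool axes and turn from the current pose to world p, yaw (tool pointing down)"
    s=readout.observe(); M=R.from_euler('xyz',s['tool_rot']).as_matrix()
    d=M.T@(np.asarray(p)-s['tcp_pos']); dy=(s['tool_rot'][2]-yaw+np.pi/2)%np.pi-np.pi/2
    return np.round(d,4).tolist(),round(np.degrees(dy),1),np.round(s['tcp_pos'],4).tolist(),round(float(s['tool_rot'][2]),3)
E
python3 - <<'E'
from h import *
C=cam("scene")
f=lambda x,y:(210+x/4.5,190+y/4.5)
Q=np.array([ray(C,*f(*p),.06)[:2] for p in((378,105),(722,203),(655,376),(278,262))])
print(Q, [np.linalg.norm(Q[i]-Q[i-1]) for i in range(4)])
yaw=[np.arctan2(*(Q[1]-Q[0])[::-1])-np.pi/2,np.arctan2(*(Q[2]-Q[3])[::-1])-np.pi/2,np.arctan2(*(Q[2]-Q[1])[::-1]),np.arctan2(*(Q[3]-Q[0])[::-1])];print("yaw",yaw)
c=Q.mean(0);print("c",c)
S=R.from_euler('z',np.mean(yaw)).as_matrix()
L=lambda x,y,z:np.r_[c,0]+S@np.array([x,y+.035,z])
for n,p in dict(far=(.05,-.15,.104),near=(-.05,-.15,.104),pin=(.075,.1,.068),knob0=(0,-.025,.116)).items(): print(n,L(*p),(proj(C,L(*p))-[210,190])*4.5)
print("knobtop",ray(C,*f(530,178),.116),"pin",ray(C,*f(633,325),.07))
print("key cross",ray(C,*f(128,87),.012),"end",ray(C,*f(30,60),.012))
E
```

```text
[[ 0.45834677 -0.0812152 ]
 [ 0.49542199  0.23983587]
 [ 0.70429083  0.21885055]
 [ 0.67492324 -0.10196294]] [np.float64(0.21756799722977183), np.float64(0.32318471600181864), np.float64(0.2099203996341351), np.float64(0.32215485039629943)]
yaw [np.float64(-0.11497147211236625), np.float64(-0.09128658467789807), np.float64(-0.10013525072696716), np.float64(-0.09550721115849063)]
c [0.58324571 0.06887707]
far [ 0.62145833 -0.05055825  0.104     ] [355.83563687 193.83402799]
near [ 0.52196267 -0.04052763  0.104     ] [401.27231417 120.95726314]
pin [0.67140878 0.19567325 0.068     ] [634.20291688 331.98963685]
knob0 [0.58424877 0.07882664 0.116     ] [518.85576131 185.41131807]
knobtop [0.57280838 0.08555416 0.116     ] pin [0.66623446 0.19355435 0.07      ]
key cross [ 0.45064703 -0.33919905  0.012     ] end [ 0.4406718  -0.44956021  0.012     ]
```

Emit:
step_arm(plan=[[1,0.245,-0.148,-0.015,0],[1,0.245,-0.148,-0.015,0],[1,0.245,-0.148,-0.015,0],[1,0.245,-0.148,-0.015,0],[1,0.245,-0.148,-0.015,0]])

```text
clock: 0.98
tcp_pos: [0.3792, -0.2783, 0.2339]
tool_rot: [3.141, -0.0, 0.387]
contact_force: [0.4, -0.6, -0.3]
width: 0.997
grip_force: 0.0
```

Emit:
step_arm(plan=[[1,0.245,-0.148,-0.015,0],[1,0.245,-0.148,-0.015,0],[1,0.245,-0.148,-0.015,0],[1,0.245,-0.148,-0.015,0],[1,0.245,-0.148,-0.015,0]])

```text
clock: 1.6
tcp_pos: [0.5509, -0.0489, 0.2486]
tool_rot: [3.141, -0.001, 0.387]
contact_force: [0.2, -1.0, -0.4]
width: 0.999
grip_force: 0.0
```

Run:
```python
from h import *
s=readout.observe(); print(s['clock'],s['tcp_pos'],s['tool_rot'],s['dq'])
W=cam("wrist"); cv2.imwrite("pics/w1.png",W[0]); np.savez("w1.npz",K=W[1],o=W[2],M=W[3])
cv2.imwrite("pics/w1v.png",cv2.resize(W[0],(784,588),interpolation=cv2.INTER_CUBIC))
```

```text
1.6 [ 0.55092938 -0.04891668  0.24864717] [ 3.14139894e+00 -6.78239598e-04  3.87479045e-01] [ 0.4776065   0.26283731  0.39658392  0.14436458 -0.01429275  0.48739933]
```

View pics/w1v.png

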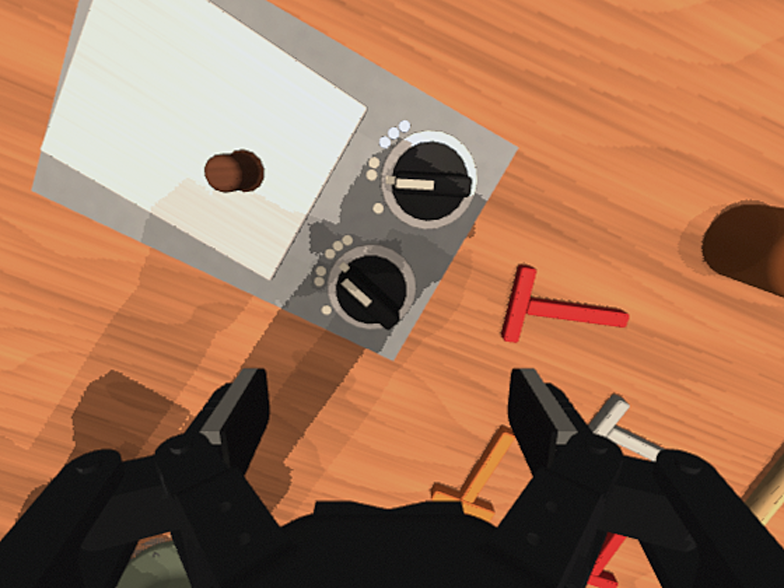

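The wrist view shows the far dial at view px (430,182), with its bar from (390,183) to (470,186). The near dial is at (370,288), with its bar from (335,268) to (398,322). The three-dot marks are at (394,133) and (339,246), and the knob top is at (222,172).

Run:
```python
from h import *
d=np.load("w1.npz"); W=(None,d['K'],d['o'],d['M'])
r=lambda x,y,z:ray(W,(x+.5)/1.4-.5,(y+.5)/1.4-.5,z)[:2]
Q=np.array([r(517,147,.06),r(395,360,.06),r(32,190,.06)])
print("corners farR,nearR,nearL",Q.round(4).tolist(),np.linalg.norm(Q[0]-Q[1]),np.linalg.norm(Q[1]-Q[2]))
y1=np.arctan2(*(Q[0]-Q[1])[::-1]);y2=np.arctan2(*(Q[2]-Q[1])[::-1])-np.pi/2;print("yaw",y1,y2)
yaw=-.1
for n,a,b,rim,dots in(("far",(390,184),(470,185),(431,179),((378,208),(373,167),(394,133))),("near",(336,269),(396,321),(371,288),((326,310),(320,275),(340,246)))):
    A,B=r(*a,.104),r(*b,.104); v=A-B; c=(A+B)/2
    th=lambda v:(np.pi-(np.arctan2(v[1],v[0])-yaw))%(2*np.pi)
    print(n,"c",c.round(4),"rim",r(*rim,.07).round(4),"len",np.linalg.norm(v),"theta",th(v),"dots",[round(th(r(*p,.06)-c),2) for p in dots])
print("knob",r(222,172,.116))
```

```text
corners farR,nearR,nearL [[0.6679, -0.1106], [0.4598, -0.093], [0.4909, 0.2371]] 0.20877925959853863 0.3315130063327689
yaw -0.0845923928420273 -0.09371029592603541
far c [ 0.6172 -0.0538] rim [ 0.6204 -0.0568] len 0.05627229024032994 theta 1.0964939621179641 dots [np.float64(0.56), np.float64(1.33), np.float64(2.05)]
near c [ 0.5235 -0.0424] rim [ 0.5197 -0.0461] len 0.06169121379697266 theta 1.8336132739737465 dots [np.float64(0.45), np.float64(1.17), np.float64(1.96)]
knob [0.57250809 0.07971864]
```

Emit:
step_arm(plan=[[0.8,0.063,0.031,0.0,-10],[0.8,0.063,0.031,0.0,-20],[0.8,0.063,0.031,0.03,-30],[0.8,0.063,0.031,0.06,-40],[0.8,0.063,0.031,0.09,-50]])

```text
clock: 2.28
tcp_pos: [0.6194, -0.0568, 0.1574]
tool_rot: [-3.142, 0.0, 1.263]
contact_force: [0.3, 0.1, 0.2]
width: 0.797
grip_force: 0.0
```

Emit:
step_arm(plan=[[0.8,0,0,0,-10],[0.8,0,0,0,-20],[0.8,0,0,0,-30],[0.8,0,0,0,-39.5],[0.8,0,0,0,-39.5]])

```text
clock: 2.9
tcp_pos: [0.6194, -0.0568, 0.1584]
tool_rot: [-3.141, -0.0, 1.945]
contact_force: [-0.0, 0.1, -0.0]
width: 0.802
grip_force: 0.0
```

Run:
```python
from h import *
print(rows((.620,-.055,.095),-.093-1.10), readout.observe()['qpos'])
W=cam("wrist"); cv2.imwrite("pics/w2.png",W[0]); np.savez("w2.npz",K=W[1],o=W[2],M=W[3])
```

```text
([0.0014, 0.0012, 0.0634], np.float64(-0.2), [0.6194, -0.0568, 0.1584], 1.945) [-2.10033778e-01  5.01030503e-01 -8.16776035e-02  9.88282712e-01
  2.72663577e-05  9.86813142e-01]
```

View pics/w2.png

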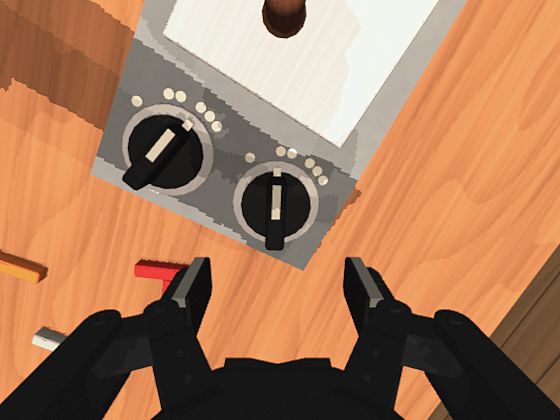

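The far bar is upright and centred between the fingers: column 276, rows 170 to 248. I'll descend and close.

Emit:
step_arm(plan=[[0.8,0.001,0.001,0.035,0],[0.8,0.001,0.001,0.063,0],[0.8,0.001,0.001,0.063,0],[0,0.001,0.001,0.063,0],[0,0.001,0.001,0.063,0]])

```text
clock: 3.58
tcp_pos: [0.6213, -0.0556, 0.0971]
tool_rot: [3.139, 0.001, 1.946]
contact_force: [0.4, 0.4, -0.4]
width: 0.381
grip_force: 0.0
```

Emit:
step_arm(plan=[[0,0,0,0,0],[0,0,0,0,0],[0,0,0,0,0],[0,0,0,0,0]])

```text
clock: 4.08
tcp_pos: [0.6201, -0.0553, 0.0955]
tool_rot: [3.142, -0.0, 1.947]
contact_force: [0.2, -0.1, 0.4]
width: -0.001
grip_force: 0.0
```

The fingers closed on nothing, so I'll look.

Run:
```python
from h import *
d=np.load("w2.npz"); W=(None,d['K'],d['o'],d['M'])
print("tcp target in w2",proj(W,(.620,-.055,.104)), "bar",ray(W,277,170,.104),ray(W,275,248,.104),"discs far/near",ray(W,277,203,.07),ray(W,165,152,.07))
print(rows((.62,-.055,.095),1.95),readout.observe()['width'])
W=cam("wrist"); cv2.imwrite("pics/w3.png",W[0])
S=cam("scene")[0][190:285,260:380]; cv2.imwrite("pics/m3.png",np.hstack([cv2.resize(W[0],(400,300)),cv2.resize(S,(380,300),interpolation=cv2.INTER_CUBIC)]))
```

```text
tcp target in w2 [278.17063301 218.40849971] bar [ 0.60568214 -0.02082894  0.104     ] [ 0.62671276 -0.07888478  0.104     ] discs far/near [ 0.6186144 -0.0539359  0.07     ] [ 0.5174464  -0.04659786  0.07      ]
([0.0003, -0.0, 0.0005], np.float64(-0.2), [0.6201, -0.0553, 0.0955], 1.947) -0.0010826561484418656
```

View pics/m3.png

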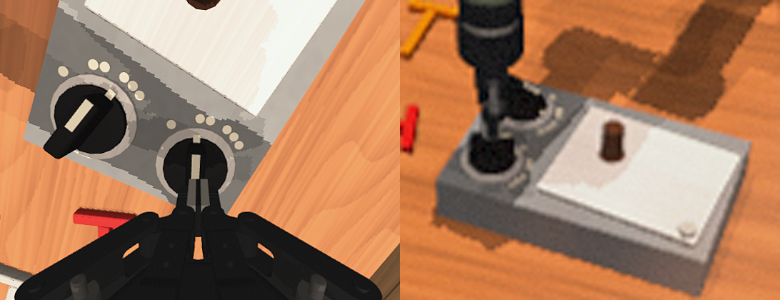

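Run:
```python
from h import *
w=cv2.imread("pics/w3.png")[170:350,200:350]; s=cam("side")[0][150:290,220:350]
W=cam("wrist"); S=cam("scene")
print([proj(W,(.62,-.055,z)) for z in(.0785,.095,.104)],[proj(S,(.62,-.055,z)) for z in(.0785,.104)])
z=S[0][205:260,265:320]
f=lambda i:cv2.resize(i,(395,590 if 0 else 474),interpolation=cv2.INTER_CUBIC)
cv2.imwrite("pics/m4.png",np.hstack([f(w),f(z)]))
```

```text
[array([276.50450489, 240.65903546]), array([276.44821823, 252.5271904 ]), array([276.41302827, 259.94706355])] [array([288.12653028, 237.46837144]), array([288.0625354 , 232.57678666])]
```

View pics/m4.png

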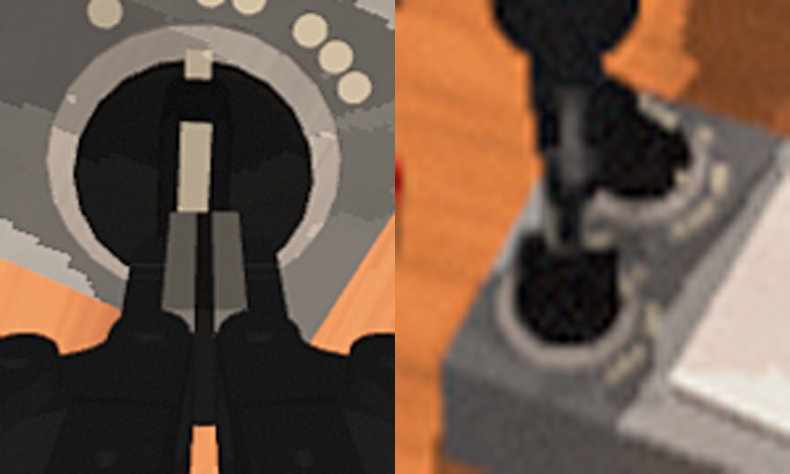

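The view shows the shut pads lying over the bar: their tips end at crop row 212, above the bar top. The real tips therefore sit higher than I assumed. I'll open, go 14 mm deeper, and close while watching the force.

Emit:
step_arm(plan=[[0.5,0,0,0,0],[0.5,0,0,0,0],[0.5,0,0,0,0],[0.5,0,0,0.007,0],[0.5,0,0,0.014,0]])

```text
clock: 4.95
tcp_pos: [0.62, -0.0553, 0.0809]
tool_rot: [-3.141, -0.0, 1.947]
contact_force: [0.5, -0.1, -0.6]
width: 0.499
grip_force: 0.0
```

Emit:
step_arm(plan=[[0,0,0,0,0],[0,0,0,0,0],[0,0,0,0,0],[0,0,0,0,0]])

```text
clock: 5.45
tcp_pos: [0.6178, -0.0562, 0.0811]
tool_rot: [-3.137, 0.0, 1.946]
contact_force: [-6.0, -3.2, 1.8]
width: 0.151
grip_force: 60.1
```

Gripped at a width of 0.15, so it is on the bar. Now the clockwise turn of 51.4°, easing the sideways load.

Emit:
step_arm(plan=[[0,0,-0.0025,0,10],[0,0,-0.0025,0,20],[0,0,-0.0025,0,30],[0,0,-0.0025,0,40],[0,0,-0.0025,0,50]])

```text
clock: 6.08
tcp_pos: [0.6175, -0.0563, 0.0812]
tool_rot: [-3.141, 0.0, 1.069]
contact_force: [-0.2, -0.4, -2.3]
width: 0.155
grip_force: 59.6
```

Emit:
step_arm(plan=[[0,0,0,0,1.4],[0,0,0,0,1.4],[0,0,0,0,1.4]])

```text
clock: 6.45
tcp_pos: [0.6175, -0.0563, 0.0812]
tool_rot: [-3.141, 0.0, 1.051]
contact_force: [-0.2, -1.0, -3.8]
width: 0.155
grip_force: 59.4
```

Emit:
step_arm(plan=[[0.5,0,0,0,0],[0.5,0,0,0,0],[0.5,0,0,0,0],[0.5,0,0,-0.03,0],[0.5,0,0,-0.07,0]])

```text
clock: 7.08
tcp_pos: [0.617, -0.056, 0.1514]
tool_rot: [-3.139, 0.001, 1.05]
contact_force: [1.0, -0.0, 0.0]
width: 0.501
grip_force: 0.0
```

Run:
```python
from h import *
W=cam("wrist"); cv2.imwrite("pics/w5.png",W[0]); np.savez("w5.npz",K=W[1],o=W[2],M=W[3])
cv2.imwrite("pics/w5v.png",cv2.resize(W[0],(784,588),interpolation=cv2.INTER_CUBIC))
print(rows((.5205,-.0455,.10),-.093-1.8),readout.observe()['qpos'].round(2))
print([proj(W,p)*1.4 for p in((.6185,-.0558,.104),(.5205,-.0455,.104))])
```

```text
([-0.0402, -0.0927, 0.0574], np.float64(-11.4), [0.6205, -0.0566, 0.1581], 1.05) [-0.21  0.5  -0.09  0.98  0.    1.88]
[array([390.07266466, 311.98820608]), array([227.64063945, 379.00676035])]
```

View pics/w5v.png

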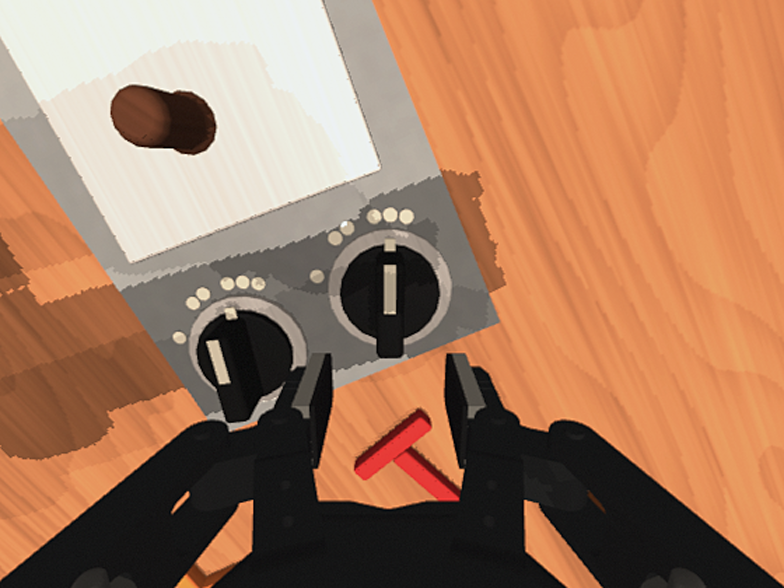

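The far pointer now aims at its middle three-dot mark (390,215), so that dial is set. The near bar runs from (214,338) to (240,420). I'll compute its angle.

Run:
```python
from h import *
d=np.load("w5.npz"); W=(None,d['K'],d['o'],d['M'])
r=lambda x,y,z:ray(W,(x+.5)/1.4-.5,(y+.5)/1.4-.5,z)[:2]
th=lambda v:(np.pi-(np.arctan2(v[1],v[0])+.093))%(2*np.pi)
for a,b,z in(((214,338),(239,419),.104),((213,343),(224,383),.104),((231,312),(227.6+17,352),.074),((390,240),(391,356),.104)):
    A,B=r(*a,z),r(*b,z); print((A+B)/2,np.linalg.norm(A-B),th(A-B))
t=1.8
print(rows((.519,-.0463,.15),-.093-t),rows((.519,-.0463,.081),-.093-t))
```

```text
[ 0.51980047 -0.04559727] 0.05151703576589598 1.8495293353071975
[ 0.52204351 -0.03502951] 0.024655046286258288 1.8814806442237266
[ 0.52531466 -0.03103453] 0.027198517209260902 1.8028985759072953
[ 0.62180231 -0.05029742] 0.0639345728922113 1.989720780115359
([-0.0415, -0.0932, 0.0074], np.float64(-11.4), [0.6205, -0.0566, 0.1581], 1.05) ([-0.0417, -0.0937, 0.0764], np.float64(-11.4), [0.6205, -0.0566, 0.1581], 1.05)
```

Emit:
step_arm(plan=[[0.5,-0.02,-0.047,0,-4],[0.5,-0.041,-0.0935,0,-8.5],[0.5,-0.041,-0.0935,0.03,-8.5],[0.5,-0.041,-0.0935,0.06,-8.5],[0.5,-0.041,-0.0935,0.0765,-8.5]])

```text
clock: 7.75
tcp_pos: [0.5157, -0.0451, 0.074]
tool_rot: [-3.141, -0.0, 1.198]
contact_force: [-0.2, 0.1, 0.6]
width: 0.5
grip_force: 0.0
```

Emit:
step_arm(plan=[[0.5,0,0,0,0],[0,0,0,0,0],[0,0,0,0,0],[0,0,0,0,0],[0,0,0,0,0]])

```text
clock: 8.38
tcp_pos: [0.5182, -0.0457, 0.0763]
tool_rot: [3.138, -0.001, 1.198]
contact_force: [2.8, -0.6, 6.0]
width: 0.156
grip_force: 62.2
```

Emit:
step_arm(plan=[[0,0,0.002,-0.003,-10],[0,0,0.002,-0.003,-20],[0,0,0.002,-0.003,-30],[0,0,0.002,-0.003,-40],[0,0,0.002,-0.003,-50]])

```text
clock: 9.0
tcp_pos: [0.5174, -0.0459, 0.0764]
tool_rot: [-3.14, -0.001, 2.076]
contact_force: [4.2, -0.9, -11.0]
width: 0.15
grip_force: 61.1
```

Emit:
step_arm(plan=[[0,0,0,0,-10],[0,0,0,0,-20],[0,0,0,0,-21.6],[0,0,0,0,-21.6],[0,0,0,0,-21.6]])

```text
clock: 9.62
tcp_pos: [0.5171, -0.0461, 0.0765]
tool_rot: [-3.14, -0.002, 2.445]
contact_force: [5.0, -2.3, -17.0]
width: 0.159
grip_force: 60.3
```

Emit:
step_arm(plan=[[0.5,0,0,0,0],[0.5,0,0,0,0],[0.5,0,0,0,0],[0.5,0,0,-0.04,0],[0.5,0,0,-0.09,0]])

```text
clock: 10.25
tcp_pos: [0.5171, -0.0456, 0.1685]
tool_rot: [-3.141, -0.002, 2.447]
contact_force: [0.8, -0.0, 0.4]
width: 0.493
grip_force: 0.0
```

Run:
```python
from h import *
s=readout.observe();print(s['tcp_pos'],s['tool_rot'],s['qpos'].round(2))
W=cam("wrist"); cv2.imwrite("pics/w6.png",W[0]); np.savez("w6.npz",K=W[1],o=W[2],M=W[3])
cv2.imwrite("pics/w6v.png",cv2.resize(W[0],(784,588),interpolation=cv2.INTER_CUBIC))
```

```text
[ 0.51707871 -0.04563988  0.16847001] [-3.14064508e+00 -2.27845939e-03  2.44738224e+00] [-0.23  0.31 -0.35  0.91  0.    0.46]
```

View pics/w6v.png

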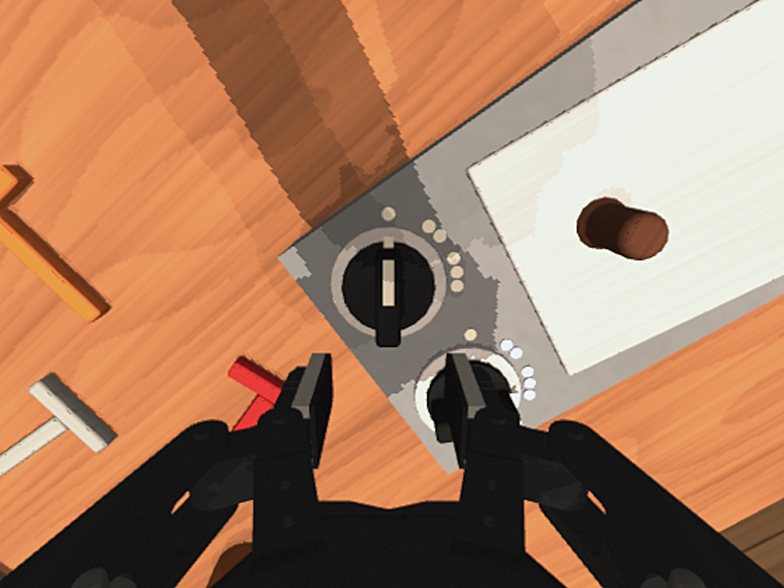

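The near pointer now aims at its one-dot mark (388,213), and the far dial is still at three dots. The knob top is at view px (643,235). Next I'll work out the cover arc.

Run:
```python
from h import *
d=np.load("w6.npz"); W=(None,d['K'],d['o'],d['M'])
r=lambda x,y,z:ray(W,(x+.5)/1.4-.5,(y+.5)/1.4-.5,z)[:2]
print("knob top",r(643,235,.116),"key cross ends",r(44,388,.014),r(104,443,.014),"key stem at x=0",r(20,450,.014))
far=np.array([.6175,-.0563]);near=np.array([.5175,-.046]);v=far-near;yaw=np.arctan2(v[1],v[0]);print("yaw from dials",yaw)
S=R.from_euler('z',yaw).as_matrix()[:2,:2]; port=(far+near)/2+S@[0,.15]; pin=port+S@[.075,.1]; print("port",port,"pin",pin)
k=r(643,235,.116); kv=k-pin; print("dist",np.linalg.norm(kv))
a0=np.arctan2(*(S@[-.075,-.125])[::-1]); th=a0-np.arctan2(kv[1],kv[0]); print("cover",th)
print(rows((*k,.13),2.447),rows((*k,.085),2.447))
```

```text
knob top [0.56884966 0.0795363 ] key cross ends [ 0.41399837 -0.34169749] [ 0.48223267 -0.34738169] key stem at x=0 [ 0.43856496 -0.41165139]
yaw from dials -0.10263805878891616
port [0.58286869 0.0980606 ] pin [0.66771979 0.18984999]
dist 0.14813645723709346
cover 0.08768930266663144
([0.0443, 0.1272, 0.0459], np.float64(0.0), [0.5212, -0.0465, 0.1758], 2.448) ([0.0447, 0.127, 0.0909], np.float64(0.0), [0.5212, -0.0465, 0.1758], 2.448)
```

Emit:
step_arm(plan=[[0.8,0.02,0.055,0,0],[0.8,0.044,0.115,0,0],[0.8,0.044,0.127,0,0],[0.8,0.044,0.127,0.05,0],[0.8,0.044,0.127,0.085,0]])

```text
clock: 10.92
tcp_pos: [0.5651, 0.0796, 0.0817]
tool_rot: [-3.141, -0.0, 2.448]
contact_force: [-0.1, 1.2, -0.6]
width: 0.794
grip_force: 0.0
```

Emit:
step_arm(plan=[[0.8,0,0,0,0],[0,0,0,0,0],[0,0,0,0,0],[0,0,0,0,0],[0,0,0,0,0]])

```text
clock: 11.55
tcp_pos: [0.5692, 0.0815, 0.0857]
tool_rot: [3.134, 0.003, 2.449]
contact_force: [4.7, 4.8, 2.0]
width: 0.27
grip_force: 58.8
```

Run:
```python
from h import *
s=readout.observe(); p=np.array(s['tcp_pos'])[:2]; y=s['tool_rot'][2]; print(p,y,s['tcp_pos'][2])
pin=np.array([.6677,.190]); kv=p-pin; d=np.hypot(*kv); a=np.arctan2(kv[1],kv[0]); print("dist",d,"theta",-2.204-.008-a+0)
def seg(a,y,dl):
    p0=pin+d*np.array([np.cos(a),np.sin(a)])
    M=np.array([[np.cos(y),np.sin(y)],[np.sin(y),-np.cos(y)]])
    for t in dl: 
        q=pin+d*np.array([np.cos(a-t),np.sin(a-t)]); print(np.round(M.T@(q-p0),4),round(np.degrees(t),1),q.round(3))
seg(a,y,np.radians([9,18,27,36,45]));
```

```text
[0.56919727 0.08149865] 2.4488113368692037 0.08565941821468329
dist 0.146544635213177 theta 0.09593044910217197
[0.0228 0.0028] 9.0 [0.553 0.098]
[0.0449 0.0092] 18.0 [0.54  0.117]
[0.0658 0.0189] 27.0 [0.531 0.138]
[0.0848 0.0318] 36.0 [0.524 0.16 ]
[0.1016 0.0475] 45.0 [0.521 0.183]
```

Emit:
step_arm(plan=[[0,0.0228,0.005,0,9],[0,0.0449,0.0115,0,18],[0,0.0658,0.021,0,27],[0,0.0848,0.034,0,36],[0,0.1016,0.0495,0,45]])

```text
clock: 12.18
tcp_pos: [0.5205, 0.1833, 0.0856]
tool_rot: [3.137, 0.001, 1.657]
contact_force: [1.9, -0.2, 4.5]
width: 0.272
grip_force: 60.0
```

Run:
```python
from h import *
s=readout.observe(); p=np.array(s['tcp_pos'])[:2]; print(p,s['tool_rot'],s['contact_force'],s['qpos'].round(2))
kv=p-[.6677,.19]; print(np.hypot(*kv),"theta",(-2.212-np.arctan2(kv[1],kv[0]))%(2*np.pi))
```

```text
[0.52053832 0.18330457] [3.13729001e+00 6.67697810e-04 1.65681810e+00] [ 1.92035046 -0.24423474  4.50010157] [ 0.21  0.45 -0.38  0.74 -0.    1.69]
0.14731391323498452 theta 0.884126914365631
```

Emit:
step_arm(plan=[[0,0.0228,0.0028,-0.001,9],[0,0.0449,0.0092,-0.001,18],[0,0.0658,0.0189,-0.001,27],[0,0.0848,0.0318,-0.001,36],[0,0.1016,0.0475,-0.001,45]])

```text
clock: 12.8
tcp_pos: [0.5583, 0.2886, 0.0857]
tool_rot: [3.139, -0.001, 0.872]
contact_force: [1.8, -3.6, 1.8]
width: 0.272
grip_force: 60.2
```

Emit:
step_arm(plan=[[0,0,0,0,0],[0.8,0,0,0,0],[0.8,0,0,0,0],[0.8,0,0,-0.05,0],[0.8,0,0,-0.11,0]])

```text
clock: 13.42
tcp_pos: [0.5556, 0.2875, 0.1939]
tool_rot: [-3.14, 0.003, 0.878]
contact_force: [0.9, 0.3, 0.7]
width: 0.799
grip_force: 0.0
```

Run:
```python
from h import *
s=readout.observe(); print(s['tcp_pos'],s['tool_rot'],s['qpos'].round(2))
W=cam("wrist"); cv2.imwrite("pics/w7.png",W[0]); np.savez("w7.npz",K=W[1],o=W[2],M=W[3])
# key: scene camera, unobstructed?
C=cam("scene"); D=cam("side")
for n,C,roi in(("scene",C,(195,222,212,250)),("side",D,(262,300,300,345))):
    r0,r1,c0,c1=roi; hsv=cv2.cvtColor(C[0],cv2.COLOR_BGR2HSV)
    m=np.zeros(hsv.shape[:2],np.uint8); m[r0:r1,c0:c1]=(hsv[r0:r1,c0:c1,1]<70)&(hsv[r0:r1,c0:c1,2]>70)
    nn,l,st,ce=cv2.connectedComponentsWithStats(m); i=1+st[1:,4].argmax(); v,u=np.nonzero(l==i)
    P=np.array([ray(C,x,y,.012) for x,y in zip(u,v)])[:,:2]
    c=P.mean(0); w,V=np.linalg.eigh(np.cov(P.T)); t=(P-c)@V; print(n,len(u),c,V[:,1],"ext",t.min(0),t.max(0))
print(rows((.445,-.38,.2),0.))
```

```text
[0.55564461 0.28750931 0.19386581] [-3.13953967e+00  3.02123877e-03  8.77553674e-01] [ 0.36  0.49 -0.01  1.08  0.    2.62]
scene 143 [ 0.44650553 -0.37784827] [0.11846048 0.99295877] ext [-0.04225518 -0.07594187] [0.04541164 0.04624655]
side 278 [ 0.44128342 -0.38465369] [0.09480392 0.99549597] ext [-0.03988661 -0.08230577] [0.0405096  0.04587919]
([-0.5877, 0.3396, -0.0045], np.float64(50.3), [0.5594, 0.289, 0.1983], 0.878)
```

Emit:
step_arm(plan=[[0.8,-0.05,0.03,0,0],[0.8,-0.1,0.06,0,0],[0.8,-0.15,0.088,0,0],[0.8,-0.2,0.117,0,0],[0.8,-0.25,0.146,0,0]])

```text
clock: 14.2
tcp_pos: [0.5078, 0.0011, 0.1928]
tool_rot: [-3.14, 0.001, 0.878]
contact_force: [1.3, -0.6, -0.0]
width: 0.801
grip_force: 0.0
```

Emit:
step_arm(plan=[[0.8,-0.05,0.03,0,-7],[0.8,-0.1,0.06,0,-14],[0.8,-0.15,0.09,0,-21],[0.8,-0.2,0.12,0,-28],[0.8,-0.25,0.146,0,-34]])

```text
clock: 14.82
tcp_pos: [0.4604, -0.2842, 0.1927]
tool_rot: [-3.14, -0.001, 1.474]
contact_force: [1.3, -1.1, 0.2]
width: 0.802
grip_force: 0.0
```

Emit:
step_arm(plan=[[0.8,0,0,0,0]])

```text
clock: 14.95
tcp_pos: [0.4601, -0.2859, 0.1926]
tool_rot: [-3.14, -0.0, 1.465]
contact_force: [-0.4, 0.0, 0.4]
width: 0.804
grip_force: 0.0
```

Run:
```python
from h import *
W=cam("wrist"); cv2.imwrite("pics/w8.png",W[0]); np.savez("w8.npz",K=W[1],o=W[2],M=W[3])
hsv=cv2.cvtColor(W[0],cv2.COLOR_BGR2HSV)
# search around predicted key place
pp=proj(W,(.444,-.381,.012)); print("pred",pp)
m=((hsv[...,1]<70)&(hsv[...,2]>90)).astype(np.uint8); nn,l,st,ce=cv2.connectedComponentsWithStats(m)
for i in range(1,nn):
    if st[i,4]>150: 
        v,u=np.nonzero(l==i); P=np.array([ray(W,x,y,.016) for x,y in zip(u[::3],v[::3])])[:,:2]; c=P.mean(0); w,V=np.linalg.eigh(np.cov(P.T)); t=(P-c)@V
        print(ce[i].round(),st[i].tolist(),c.round(4),V[:,1].round(3),t.min(0).round(3),t.max(0).round(3))
print(rows((.444,-.381,.08),-1.678),readout.observe()['qpos'].round(2))
```

```text
pred [272.33017023 256.25273616]
[272. 255.] [238, 227, 66, 84, 1626] [ 0.4439 -0.3777] [0.087 0.996] [-0.039 -0.081] [0.04  0.038]
[524. 264.] [483, 231, 77, 67, 3842] [ 0.758  -0.4241] [-0.619  0.785] [-0.044 -0.052] [0.044 0.052]
([-0.0987, -0.0059, 0.1124], np.float64(0.2), [0.4603, -0.2837, 0.1926], 1.467) [-0.69  0.33 -0.26  0.99  0.    0.99]
```

The key mask from the wrist camera fits: 119 × 79 mm, centroid (0.444, -0.378), axis along y. I'll go over its centre of mass and down.

Emit:
step_arm(plan=[[0.8,-0.05,-0.003,0,0],[0.6,-0.099,-0.006,0.03,0],[0.6,-0.099,-0.006,0.08,0],[0.6,-0.099,-0.006,0.13,0],[0.6,-0.099,-0.006,0.172,0]])

```text
clock: 15.62
tcp_pos: [0.4454, -0.3779, 0.0195]
tool_rot: [-3.14, -0.002, 1.472]
contact_force: [0.8, -0.7, 0.8]
width: 0.603
grip_force: 0.0
```

Emit:
step_arm(plan=[[0.6,0,0,0,0],[0.6,0,0,0,0]])

```text
clock: 15.88
tcp_pos: [0.4469, -0.3803, 0.0232]
tool_rot: [3.141, 0.0, 1.472]
contact_force: [-0.2, -0.1, 0.3]
width: 0.6
grip_force: 0.0
```

Run:
```python
from h import *
W=cam("wrist"); cv2.imwrite("pics/w9.png",W[0])
g=W[0]; cv2.imwrite("pics/w9v.png",cv2.resize(g[130:410,100:460],(790,614))[:600])
print(rows((.4436,-.3815,.0),-1.658))
for z in(-.014,-.004,.006): print(z,proj(W,(.4436+.001,-.3815+.011,z)))
```

```text
([-0.0008, -0.0037, 0.0239], np.float64(-0.7), [0.4473, -0.3811, 0.0239], 1.471)
-0.014 [271.92812248 216.50004147]
-0.004 [271.69875132 221.70746273]
0.006 [271.44611832 227.44299862]
```

View pics/w9v.png

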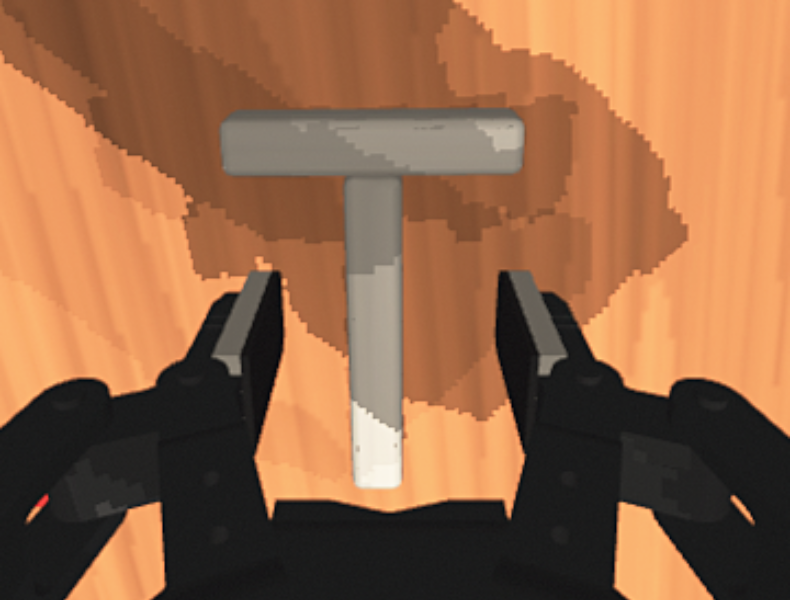

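The stem is at crop column 375 and the finger mid-line at 390, so I need about 4 mm to tool -y. The finger tips look about 20 mm behind the TCP: the 97 px gap puts them at 0.155 m depth. So the grasp needs the TCP at about z = -0.01, and I'll go down by stages.

Emit:
step_arm(plan=[[0.6,-0.001,-0.0037,0.01,-0.5],[0.6,-0.001,-0.0037,0.02,-0.5],[0.6,-0.001,-0.0037,0.024,-0.5],[0.6,-0.001,-0.0037,0.024,-0.5]])

```text
clock: 16.42
tcp_pos: [0.4418, -0.381, -0.0025]
tool_rot: [-3.141, -0.001, 1.479]
contact_force: [0.2, -0.2, 0.1]
width: 0.598
grip_force: 0.0
```

Emit:
step_arm(plan=[[0.6,0,0,0.005,0],[0.6,0,0,0.01,0],[0.6,0,0,0.01,0]])

```text
clock: 16.8
tcp_pos: [0.4419, -0.381, -0.0125]
tool_rot: [-3.141, -0.001, 1.479]
contact_force: [-0.5, -0.5, 0.4]
width: 0.6
grip_force: 0.0
```

Emit:
step_arm(plan=[[0,0,0,0,0],[0,0,0,0,0],[0,0,0,0,0],[0,0,0,0,0],[0,0,0,0,0]])

```text
clock: 17.42
tcp_pos: [0.4424, -0.3815, -0.0116]
tool_rot: [3.141, 0.0, 1.479]
contact_force: [-0.6, 1.2, 3.6]
width: 0.166
grip_force: 61.3
```

Emit:
step_arm(plan=[[0,0,0,-0.05,0],[0,0,0,-0.1,0],[0,0.03,0.005,-0.15,0],[0,0.08,0.015,-0.155,0],[0,0.13,0.025,-0.155,0]])

```text
clock: 18.05
tcp_pos: [0.4793, -0.2532, 0.1435]
tool_rot: [3.141, 0.0, 1.478]
contact_force: [1.5, -0.6, -2.6]
width: 0.17
grip_force: 60.6
```

Emit:
step_arm(plan=[[0,0.05,0.01,0,0],[0,0.1,0.02,0,0],[0,0.15,0.029,0,0],[0,0.2,0.038,0,0],[0,0.25,0.047,0,0]])

```text
clock: 18.68
tcp_pos: [0.5483, -0.0078, 0.1422]
tool_rot: [-3.14, 0.0, 1.479]
contact_force: [0.4, -0.4, -2.0]
width: 0.171
grip_force: 60.6
```

Emit:
step_arm(plan=[[0,0.045,0.008,0,0],[0,0.09,0.017,0,0],[0,0.12,0.024,0,0],[0,0.129,0.0246,0,0.3],[0,0.129,0.0246,0,0.3]])

```text
clock: 19.3
tcp_pos: [0.5842, 0.1167, 0.1422]
tool_rot: [-3.14, 0.001, 1.475]
contact_force: [0.0, 0.4, -2.2]
width: 0.172
grip_force: 60.5
```

Run:
```python
from h import *
s=readout.observe(); print(s['clock'],s['width'],s['qpos'].round(2))
print(rows((.5853,.1164,.001),-1.669))
W=cam("wrist"); cv2.imwrite("pics/w10.png",W[0])
hsv=cv2.cvtColor(W[0],cv2.COLOR_BGR2HSV)
print("key end/cross pred",[proj(W,p).round() for p in((.5853,.1164,.15),)])
for n,p in dict(nr=(-.055,-.07),fr=(.055,-.07),nl=(-.055,.07),fl=(.055,.07)).items():
    a=-.098; q=np.array([.5835+np.cos(a)*p[0]-np.sin(a)*p[1],.0985+np.sin(a)*p[0]+np.cos(a)*p[1],.06]); print(n,proj(W,q).round(1))
# edge profile across the port's left (+y) wall: image columns/rows
g=cv2.cvtColor(W[0],cv2.COLOR_BGR2GRAY)
for c in(225,250,300,325): print("col",c,g[20:200:4,c].tolist())
for r in(110,120,130): print("row",r,g[r,100:460:6].tolist())
```

```text
19.3 0.1724829891624889 [ 0.07  0.47 -0.18  0.92 -0.    1.74]
([-0.0001, 0.0013, 0.1412], np.float64(0.1), [0.5842, 0.1167, 0.1422], 1.475)
key end/cross pred [array([279., 260.])]
nr [219.4 297.6]
fr [336.5 297.7]
nl [208.8 146.7]
fl [347.7 146.8]
col 225 [226, 225, 229, 230, 227, 228, 229, 230, 230, 226, 227, 229, 230, 229, 229, 227, 231, 230, 233, 227, 230, 230, 229, 224, 167, 164, 164, 163, 164, 164, 163, 163, 162, 166, 165, 165, 174, 120, 120, 104, 104, 106, 104, 87, 83]
col 250 [229, 227, 227, 229, 231, 227, 230, 228, 230, 225, 228, 227, 228, 231, 228, 228, 228, 230, 234, 228, 228, 232, 228, 230, 169, 165, 165, 168, 165, 166, 164, 164, 163, 113, 96, 97, 84, 85, 85, 101, 100, 110, 107, 88, 82]
col 300 [239, 239, 238, 238, 239, 239, 239, 239, 237, 239, 239, 238, 239, 239, 239, 239, 238, 238, 239, 239, 239, 239, 239, 239, 239, 227, 186, 185, 160, 163, 164, 168, 96, 97, 96, 100, 111, 107, 106, 104, 119, 117, 118, 91, 81]
col 325 [239, 239, 239, 239, 236, 239, 239, 239, 238, 238, 239, 236, 238, 239, 239, 239, 239, 238, 238, 238, 239, 239, 238, 239, 239, 239, 180, 187, 187, 187, 187,
[... 295 characters left out ...]
7, 238, 240, 232, 231, 220, 228, 183, 180, 180, 148, 159, 166, 162, 159, 156, 169]
row 120 [141, 148, 156, 146, 147, 154, 144, 155, 157, 159, 159, 160, 160, 161, 163, 162, 162, 164, 164, 165, 166, 164, 165, 164, 165, 165, 165, 167, 169, 159, 153, 134, 158, 219, 237, 238, 242, 241, 239, 239, 239, 239, 239, 239, 238, 247, 115, 213, 240, 243, 182, 180, 182, 144, 167, 163, 160, 159, 168, 167]
row 130 [158, 156, 164, 167, 162, 170, 166, 155, 158, 162, 161, 159, 160, 161, 161, 162, 160, 164, 163, 162, 163, 163, 163, 163, 167, 167, 165, 164, 164, 165, 167, 164, 187, 188, 181, 187, 185, 185, 188, 187, 187, 188, 188, 188, 187, 176, 178, 175, 170, 175, 181, 180, 174, 143, 169, 165, 159, 154, 168, 166]
```

Run:
```python
from h import *
g=cv2.cvtColor(cv2.imread("pics/w10.png"),cv2.COLOR_BGR2GRAY).astype(int); g=cv2.medianBlur(g.astype(np.uint8),3).astype(int)
for c in range(205,355,10): d=g[126:180,c]-g[130:184,c]; print(c,[(int(i)+128,int(d[i])) for i in np.argsort(-abs(d))[:12:4]],end=" ")
print()
for r in range(155,230,12):
    print("row",r,"L",g[r,185:235:3].tolist(),"R",g[r,320:370:3].tolist())
for c in(230,240,325): print("bottom col",c,g[250:330:4,c].tolist())
```

```text
205 [(178, 69), (145, 16), (149, -11)] 215 [(147, 112), (149, 54), (139, 2)] 225 [(164, 72), (148, -46), (168, -26)] 235 [(164, 70), (148, -46), (172, -23)] 245 [(154, 70), (144, 52), (174, -23)] 255 [(153, 71), (149, -42), (156, 19)] 265 [(152, 71), (148, -45), (155, 17)] 275 [(147, 69), (148, 22), (160, 14)] 285 [(147, 66), (148, 25), (164, -20)] 295 [(146, 74), (131, 22), (165, -22)] 305 [(146, 68), (130, 23), (179, -17)] 315 [(145, 102), (147, 37), (154, -19)] 325 [(143, 80), (144, 39), (147, -13)] 335 [(144, 90), (146, 57), (149, 24)] 345 [(147, 134), (149, 50), (153, -13)] 
row 155 L [163, 162, 162, 162, 161, 163, 165, 137, 50, 52, 53, 53, 100, 165, 167, 167, 166] R [119, 119, 119, 113, 95, 54, 53, 52, 50, 85, 119, 119, 118, 119, 119, 184, 183]
row 167 L [163, 163, 165, 164, 162, 162, 162, 161, 87, 51, 53, 52, 96, 95, 91, 84, 84] R [121, 119, 119, 97, 84, 52, 52, 51, 57, 102, 117, 117, 117, 118, 119, 116, 184]
row 179 L [166, 165, 112, 113, 114, 97, 98, 97, 76, 53, 55, 54, 86, 105, 106, 107, 106] R [117, 119, 120, 97, 82, 49, 50, 50, 77, 118, 116, 116, 116, 114, 180, 179, 180]

[... 326 characters left out ...]
 138, 138, 137, 125, 111, 177]
row 215 L [105, 105, 104, 131, 142, 142, 141, 133, 120, 120, 120, 119, 120, 121, 122, 123, 122] R [123, 122, 122, 151, 150, 150, 151, 151, 151, 151, 151, 151, 151, 148, 117, 177, 176]
row 227 L [106, 106, 106, 96, 102, 103, 103, 103, 102, 103, 103, 103, 103, 103, 103, 103, 104] R [101, 104, 106, 107, 107, 107, 114, 125, 143, 142, 143, 145, 146, 109, 112, 148, 177]
bottom col 230 [103, 167, 167, 168, 145, 154, 62, 63, 56, 20, 20, 20, 20, 20, 21, 21, 20, 20, 18, 20]
bottom col 240 [163, 169, 168, 15, 21, 22, 26, 19, 20, 21, 20, 21, 25, 21, 21, 21, 20, 20, 18, 20]
bottom col 325 [155, 155, 154, 152, 153, 156, 60, 63, 63, 44, 20, 21, 19, 21, 20, 20, 20, 21, 18, 20]
```

The port's wall edges fall within 1 px of the predicted ones, and the crossbar end fits too (key x at the TCP is -18.6 mm). Lowering now.

Emit:
step_arm(plan=[[0,0,0.001,0.04,0],[0,0,0.001,0.08,0],[0,0,0.001,0.11,0],[0,0,0.001,0.13,0],[0,0,0.001,0.13,0]])

```text
clock: 19.98
tcp_pos: [0.584, 0.115, 0.0114]
tool_rot: [-3.138, 0.001, 1.472]
contact_force: [-0.4, 0.3, -2.6]
width: 0.171
grip_force: 60.5
```

Emit:
step_arm(plan=[[0,0,0,0.004,0],[0,0,0,0.008,0],[0,0,0,0.0095,0],[0,0,0,0.0095,0]])

```text
clock: 20.48
tcp_pos: [0.586, 0.1167, 0.0037]
tool_rot: [3.141, 0.0, 1.474]
contact_force: [1.1, 0.5, -2.7]
width: 0.171
grip_force: 60.5
```

Emit:
step_arm(plan=[[0,0,0,0.002,0],[0,0,0,0.003,0],[0,0,0,0.003,0]])

```text
clock: 20.85
tcp_pos: [0.5859, 0.1167, 0.0004]
tool_rot: [-3.142, 0.0, 1.474]
contact_force: [-0.3, -0.9, -3.3]
width: 0.169
grip_force: 60.6
```

Emit:
step_arm(plan=[[0.4,0,0,0,0],[0.4,0,0,0,0],[0.4,0,0,-0.01,0],[0.4,0,0,-0.05,0],[0.4,0,0,-0.1,0]])

```text
clock: 21.48
tcp_pos: [0.5852, 0.1165, 0.1013]
tool_rot: [-3.14, 0.0, 1.474]
contact_force: [0.8, -0.5, -0.1]
width: 0.398
grip_force: 0.0
```

Emit:
step_arm(plan=[[0.6,0,0,-0.05,0],[0.6,0,0,-0.09,0],[0.6,0,0,-0.09,0]])

```text
clock: 21.85
tcp_pos: [0.5886, 0.1169, 0.1954]
tool_rot: [3.133, -0.001, 1.474]
contact_force: [0.3, 0.3, -0.5]
width: 0.596
grip_force: 0.0
```

Run:
```python
from h import *
W=cam("wrist"); cv2.imwrite("pics/w11.png",W[0])
S=R.from_euler('z',-.098).as_matrix(); port=np.array([.5835,.0985,0])
g=cv2.cvtColor(W[0],cv2.COLOR_BGR2HSV)
m=((g[...,1]<40)&(g[...,2]>125)).astype(np.uint8)
poly=np.array([proj(W,port+S@np.array([x,y,.028])) for x,y in((-.05,-.065),(.05,-.065),(.05,.065),(-.05,.065))]); k=np.zeros_like(m); cv2.fillPoly(k,[poly.astype(int)],1)
n,l,st,ce=cv2.connectedComponentsWithStats(m&k); i=1+st[1:,4].argmax(); v,u=np.nonzero(l==i)
P=np.array([S.T@(ray(W,x,y,.028)-port) for x,y in zip(u,v)])[:,:2]; c=P.mean(0); w,V=np.linalg.eigh(np.cov(P.T)); t=(P-c)@V
print(poly.round(),len(u),"safe-frame c",c,"ext",P.min(0),P.max(0),V[:,1],t.min(0),t.max(0))
s=readout.observe(); print(s['tcp_pos'],s['tool_rot'][2],s['clock'])
pin=np.array([.6677,.19]); print(rows((.5583,.2886,.0857),.873))
```

```text
[[231. 252.]
 [314. 252.]
 [319. 143.]
 [226. 143.]] 2186 safe-frame c [ 0.00103874 -0.03683441] ext [-0.05094177 -0.06218296] [0.05017705 0.0431247 ] [-0.84869543 -0.52888191] [-0.0703881  -0.04692568] [0.04719616 0.05672242]
[0.58725005 0.11675292 0.19297057] 1.4739389864016625 21.9
([0.1682, -0.0459, 0.1072], np.float64(34.4), [0.5873, 0.1168, 0.193], 1.474)
```

Run:
```python
from h import *
im=cv2.imread("pics/w11.png"); W=cam("wrist"); W=(im,)+W[1:]
S=R.from_euler('z',-.098).as_matrix(); port=np.array([.5835,.0985,0])
def samp(x,y):
    u,v=proj(W,port+S@np.array([x,y,.028])); return im[int(round(v)),int(round(u))].tolist()
f=lambda L:[int(np.mean(c)) for c in L]
X=np.arange(-.055,.056,.005)
for y in(.065,.052,.03,.0,-.03,-.05,-.065): print(y,f(samp(x,y) for x in X))
```

```text
0.065 [69, 168, 168, 165, 165, 166, 166, 165, 164, 165, 165, 93, 97, 95, 95, 97, 99, 95, 121, 122, 98, 51, 47]
0.052 [89, 183, 187, 137, 210, 212, 144, 147, 145, 150, 153, 153, 121, 122, 118, 152, 152, 152, 154, 117, 96, 48, 51]
0.03 [78, 103, 104, 106, 105, 104, 103, 103, 105, 97, 131, 135, 123, 102, 116, 117, 117, 117, 117, 117, 92, 46, 49]
0.0 [92, 104, 105, 104, 105, 106, 105, 104, 104, 75, 131, 136, 128, 105, 104, 103, 104, 117, 102, 103, 77, 48, 49]
-0.03 [84, 103, 101, 102, 104, 104, 104, 102, 101, 73, 133, 134, 126, 103, 103, 116, 113, 114, 114, 112, 90, 64, 48]
-0.05 [80, 165, 162, 160, 164, 165, 165, 167, 163, 150, 213, 212, 190, 161, 175, 173, 174, 174, 174, 173, 151, 45, 49]
-0.065 [63, 59, 56, 57, 57, 58, 57, 56, 59, 60, 58, 57, 59, 60, 58, 59, 59, 60, 57, 60, 60, 58, 51]
```

The key samples as a flat T at the right height: stem at x≈0, crossbar at y≈+0.052, inside the port. Back to the knob.

Emit:
step_arm(plan=[[0.8,0.055,-0.015,0,7],[0.8,0.11,-0.03,0,14],[0.8,0.168,-0.046,0,21],[0.8,0.168,-0.046,0,28],[0.8,0.168,-0.046,0.04,34.4]])

```text
clock: 22.58
tcp_pos: [0.5575, 0.2901, 0.1514]
tool_rot: [3.14, -0.004, 0.872]
contact_force: [-0.2, -0.6, 0.2]
width: 0.798
grip_force: 0.0
```

Emit:
step_arm(plan=[[0.8,0,0,0.04,0],[0.8,0,0,0.067,0],[0.8,0,0,0.067,0]])

```text
clock: 22.95
tcp_pos: [0.5532, 0.2871, 0.0797]
tool_rot: [-3.138, 0.007, 0.873]
contact_force: [-0.2, -0.2, 0.1]
width: 0.803
grip_force: 0.0
```

Emit:
step_arm(plan=[[0,0,0,0,0],[0,0,0,0,0],[0,0,0,0,0],[0,0,0,0,0],[0,0,0,0,0]])

```text
clock: 23.58
tcp_pos: [0.5581, 0.2883, 0.0853]
tool_rot: [3.139, -0.003, 0.873]
contact_force: [1.6, -2.5, 6.7]
width: 0.274
grip_force: 59.1
```

Run:
```python
from h import *
s=readout.observe(); p=np.array(s['tcp_pos'])[:2]; y=s['tool_rot'][2]; print(p,y,s['qpos'].round(2))
pin=np.array([.6677,.190]); kv=p-pin; d=np.hypot(*kv); a=np.arctan2(kv[1],kv[0]); print("dist",d,"theta",(-2.212-a)%(2*np.pi))
d=.1465; p0=pin+d*np.array([np.cos(a),np.sin(a)]); M=np.array([[np.cos(y),np.sin(y)],[np.sin(y),-np.cos(y)]])
for t in np.radians([2,4,9.6,19.2,28.8,38.4,48]): print(np.round(M.T@(pin+d*np.array([np.cos(a+t),np.sin(a+t)])-p0),4),-np.degrees(t).round(1))
```

```text
[0.5581466  0.28834329] 0.8730908142825389 [ 0.36  0.58 -0.16  0.83 -0.    2.63]
dist 0.1472187147895672 theta 1.6611214176990394
[-0.0051 -0.0001] -2.0
[-0.0102  0.    ] -4.0
[-0.0245  0.0012] -9.6
[-0.0484  0.0065] -19.2
[-0.0711  0.0157] -28.8
[-0.092   0.0286] -38.4
[-0.1104  0.0448] -48.0
```

Emit:
step_arm(plan=[[0,-0.0245,0.002,-0.002,-9.6],[0,-0.0484,0.0075,-0.002,-19.2],[0,-0.0711,0.0167,-0.002,-28.8],[0,-0.092,0.0296,-0.002,-38.4],[0,-0.1104,0.0458,-0.002,-48]])

```text
clock: 24.2
tcp_pos: [0.5211, 0.1744, 0.0854]
tool_rot: [3.14, -0.002, 1.718]
contact_force: [6.7, 2.3, -8.5]
width: 0.27
grip_force: 60.7
```

Emit:
step_arm(plan=[[0,-0.0245,0.0012,0,-9.6],[0,-0.0484,0.0065,0,-19.2],[0,-0.0711,0.0157,0,-28.8],[0,-0.092,0.0286,0,-38.4],[0,-0.1082,0.0425,0,-46.5]])

```text
clock: 24.82
tcp_pos: [0.5781, 0.0741, 0.0854]
tool_rot: [3.138, -0.003, 2.528]
contact_force: [0.8, 6.0, -2.0]
width: 0.269
grip_force: 61.4
```

Run:
```python
from h import *
s=readout.observe(); p=np.array(s['tcp_pos'])[:2]; print(p,s['tool_rot'],s['contact_force'])
kv=p-[.6677,.19]; print(np.hypot(*kv),"theta",-2.212-np.arctan2(kv[1],kv[0]))
```

```text
[0.57813771 0.07408454] [ 3.13830816e+00 -2.52901829e-03  2.52830037e+00] [ 0.84281695  6.03512899 -1.96512286]
0.14648480340429873 theta 0.01663769402443238
```

Emit:
step_arm(plan=[[0,-0.003,0,0,-1],[0,-0.006,0.0,0,-2],[0,-0.006,0,0,-2]])

```text
clock: 25.2
tcp_pos: [0.5783, 0.0739, 0.0853]
tool_rot: [3.138, -0.011, 2.559]
contact_force: [-10.5, 11.0, 8.3]
width: 0.272
grip_force: 62.0
```

Run:
```python
from h import *
s=readout.observe(); p=np.array(s['tcp_pos'])[:2]; print(p,s['tool_rot'],s['contact_force'],s['wrist_torque'])
kv=p-[.6677,.19]; print(np.hypot(*kv),"theta",-2.212-np.arctan2(kv[1],kv[0]))
```

```text
[0.57833398 0.07389704] [ 3.13808245 -0.01144573  2.55854996] [-10.50795702  10.97103972   8.30290212] [ 2.21758884  2.0020582  -0.54704282]
0.14651342165604625 theta 0.014795225167004045
```

The knob did not move and resists with 15 N, so the cover is on its stop. I'll release and retreat upwards, then check the result.

Emit:
step_arm(plan=[[0.8,0,0,0,0],[0.8,0,0,0,0],[0.8,0,0,0,0],[0.8,0,0,-0.06,0],[0.8,0,0,-0.12,0]])

```text
clock: 25.82
tcp_pos: [0.5823, 0.0693, 0.2062]
tool_rot: [-3.141, -0.001, 2.557]
contact_force: [0.9, 0.1, -0.6]
width: 0.799
grip_force: 0.0
```

Emit:
step_arm(plan=[[0.8,0,0,-0.05,0],[0.8,0.04,-0.04,-0.05,0],[0.8,0.04,-0.08,-0.05,0],[0.8,0.04,-0.08,-0.05,0]])

```text
clock: 26.32
tcp_pos: [0.5042, 0.0235, 0.2561]
tool_rot: [-3.142, 0.001, 2.555]
contact_force: [0.6, 0.2, 0.2]
width: 0.799
grip_force: 0.0
```

Run:
```python
from h import *
W=cam("wrist"); cv2.imwrite("pics/w12.png",W[0]); im=W[0]
S=R.from_euler('z',-.1).as_matrix(); port=np.array([.5835,.0985,0])
g=cv2.cvtColor(im,cv2.COLOR_BGR2HSV)
u0=proj(W,port+S@np.array([0,-.025,.116])); print("knob shut pred",u0)
m=((g[...,1]>70)&(g[...,2]<120)).astype(np.uint8); x,y=u0.astype(int); 
n,l,st,ce=cv2.connectedComponentsWithStats(m[max(y-40,0):y+40,x-40:x+40]); 
for i in range(1,n):
    if st[i,4]>100: print(st[i].tolist(),(ce[i]+[x-40,max(y-40,0)]).round(1))
# cover's right (-y) edge and robot-side edge in the safe frame at z=.068 (white->grey steps)
b=cv2.cvtColor(im,cv2.COLOR_BGR2GRAY).astype(int)
def s(x,y):
    u,v=proj(W,port+S@np.array([x,y,.068])).round().astype(int); return int(b[v,u]) if 0<=v<420 and 0<=u<560 else -1
Y=np.arange(-.115,-.06,.003); print("y",Y.round(3).tolist())
for xx in(-.06,-.03,.03,.06): print("x",xx,[s(xx,q) for q in Y])
X=np.arange(-.105,-.06,.003); print("x",X.round(3).tolist())
for yy in(-.08,-.05,.0,.05,.09): print("y",yy,[s(q,yy) for q in X])
# pointers of the dials: brightness round the ring r=20..26 at z .104
for nme,dx in(("far",.05),("near",-.05)):
    c=port+S@np.array([dx,-.15,.104]); T=np.arange(0,2.7,.1); out=[]
    for t in T:
        out.append(max(s2 for s2 in [int(b[tuple(proj(W,c+S@np.array([-r*np.cos(t),r*np.sin(t),0])).round().astype(int)[::-1])] if (lambda q:0<=q[0]<420 and 0<=q[1]<560)(proj(W,c+S@np.array([-r*np.cos(t),r*np.sin(t),0])).round().astype(int)[::-1]) else -1) for r in(.010,.015)]))
    print(nme,[(round(t,1),o) for t,o in zip(T,out) if o>110])
```

```text
knob shut pred [355.76577512 223.02712944]
[18, 14, 33, 36, 738] [348.6 213.6]
y [-0.115, -0.112, -0.109, -0.106, -0.103, -0.1, -0.097, -0.094, -0.091, -0.088, -0.085, -0.082, -0.079, -0.076, -0.073, -0.07, -0.067, -0.064, -0.061]
x -0.06 [114, 96, 154, 185, 187, 87, 94, 94, 94, 94, 89, 156, 152, 152, 152, 153, 153, 151, 150]
x -0.03 [104, 144, 159, 163, 105, 108, 106, 105, 106, 107, 103, 153, 165, 162, 163, 166, 166, 166, 165]
x 0.03 [144, 185, 233, 234, 171, 161, 159, 159, 162, 162, 162, 231, 226, 225, 225, 225, 226, 226, 226]
x 0.06 [208, 153, 116, 213, 193, 157, 159, 161, 160, 160, 159, 179, 228, 228, 228, 228, 228, 228, 229]
x [-0.105, -0.102, -0.099, -0.096, -0.093, -0.09, -0.087, -0.084, -0.081, -0.078, -0.075, -0.072, -0.069, -0.066, -0.063]
y -0.08 [99, 95, 96, 96, 95, 95, 95, 96, 93, 95, 94, 88, 149, 148, 154]
y -0.05 [89, 88, 109, 108, 109, 107, 107, 108, 109, 109, 110, 76, 143, 148, 155]
y 0.0 [152, 148, 149, 148, 149, 147, 147, 146, 146, 146, 146, 84, 221, 229, 229]
y 0.05 [151, 146, 145, 145, 145, 145, 147, 169, 165, 165, 166, 120, 227, 228, 228]
y 0.09 [148, 143, 143, 159, 161, 164, 163, 162, 164, 163, 165, 87, 231, 228, 228]
far [(np.float64(1.9), 237), (np.float64(2.0), 239), (np.float64(2.1), 234), (np.float64(2.2), 250), (np.float64(2.3), 248), (np.float64(2.4), 138), (np.float64(2.5), 179), (np.float64(2.6), 179)]
near [(np.float64(0.1), 119), (np.float64(0.2), 221), (np.float64(0.3), 237), (np.float64(0.4), 243), (np.float64(0.5), 232), (np.float64(0.6), 242), (np.float64(0.7), 232), (np.float64(0.8), 159)]
```

The cover's edges are parallel to the safe to within 0.01 rad, so it is shut, and the dials still show their code. Handing in.

```bash
python3 -c "
from cell import arm
print(arm.close_job())"
```

```text
the job is handed in; nothing more can be done
None
```

I set the far dial to three dots, then the near dial to one dot, opened the cover, laid the steel chuck key flat in the port, shut the cover on its stop, and handed the job in at about 26 s; the interface gave no verdict.

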